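# Clear the sawing jig and press the offcut into its fence

### The job

Pick up the cork sanding block and with it, not with the fingers, wipe the three loose wood chips off the bed of the plywood jig. Then, still holding the sanding block, use it to push the oak offcut away from the robot over the bed until its long side lies flat against the fence, with neither end sticking out past the jig, and press on it with one diagonal push, forward and down, so that it bears firmly (10 N or so) on both fence and bed; touch the offcut with the sanding block only. Finish while still holding that push with the block in the gripper, and do not disturb the roll of tape, the solder spool and the spanner.

Things in the scene. Friction and masses are not known exactly. Their poses are not given: they have to be found in the camera images.
- jig: sawing jig, fixed to the bench: a square plywood bed 220 x 220 mm on wooden battens, 40 mm high in all, with a wooden fence along its far edge. Origin: under the bed's centre, on the bench; x points across the bed to the fence, y along the fence, z up. The bed's top is at z = 40 mm. Both ends (y = -110 and +110 mm) and the front (x = -110 mm) are open, so chips pushed past an edge drop to the bench. The jig cannot move
- bed: the plywood bed of the jig, 220 x 220 mm, its top 40 mm above the bench; same origin and axes as the jig
- fence: the fence, a wooden bar 20 mm thick, 220 mm long, standing 30 mm above the bed's top along its far edge. Origin: centre of its underside, on the bed's top, 100 mm from the jig's origin along x; same axes as the jig. Its working face, which the offcut must meet, is the face towards the robot, 90 mm from the jig's origin
- fence_foot (a point): the middle of the corner line where the fence's working face meets the bed's top; axes of the jig
- offcut_center (a point): the oak offcut, a rectangular wooden block 45 x 110 x 38 mm (its own x, y, z), at first lying on the front part of the bed, roughly parallel to the fence, 0.13 to 0.27 kg; the point is its centre, 19 mm above its underside. Against the fence its centre is 22.5 mm before the fence's working face. The offcut is 8 mm taller than the fence, and the top front edge of the offcut is free for a face tilted down and forward to bear on
- oak_block: the same oak offcut; origin at the centre of its underside, same axes
- sanding_center (a point): the cork sanding block, brown, 62 x 98 x 29 mm (its own x, y, z), about 0.06 kg, rigid, with a flat rectangular underside, at first lying flat on the bench to the left or right of the jig; the point is its centre, 14.5 mm above its underside. It can be gripped from above across its 62 mm width (along its own x)
- sanding_block: the same sanding block; origin at the centre of its underside, same axes
- chip_0_center (a point): loose wood chip, a small flat pale wooden piece 20 x 30 x 11 mm (its own x, y, z), at first lying on the bed in the strip before the fence, its centre 52 to 68 mm before the fence's working face and at least 50 mm from either end of the bed; the point is its centre
- chip_1_center (a point): loose wood chip, a small flat pale wooden piece 22 x 26 x 12 mm (its own x, y, z), at first lying on the bed in the strip before the fence, its centre 52 to 68 mm before the fence's working face and at least 50 mm from either end of the bed; the point is its centre
- chip_2_center (a point): loose wood chip, a small flat pale wooden piece 17 x 28 x 12 mm (its own x, y, z), at first lying on the bed in the strip before the fence, its centre 52 to 68 mm before the fence's working face and at least 50 mm from either end of the bed; the point is its centre
- tape_roll_black: bystander: small roll of black tape, 64 mm across, 19 mm high, lying flat on the bench on the other side of the jig from the sanding block; origin at the centre of its underside
- solder_spool: bystander: spool of solder, 54 mm across, 37 mm high, to the right of the jig; origin at the centre of its underside
- spanner: bystander: spanner 149 mm long, lying on the bench near its front edge; origin at the centre of its underside
Mind the look-alikes: they are no part of the job. What is shaped like the sanding_block but red is not meant. What is shaped like the oak_block but black is not meant.

How it is judged (in metres and radians):
On the way, in this order (a step that is already met when the one before it is completed fails the run):
1. all three chips are off the bed, the sanding block in the gripper (z of each of chip_0_center, chip_1_center, chip_2_center in the frame of jig below 0.034 m and contact force between the fingers and sanding_block above 2 N), for 0.1 s.
2. the offcut lies flat on the bed with its long side against the fence (x of offcut_center in the frame of jig above 0.062 m and z of offcut_center in the frame of jig between 0.056 and 0.062 m and y of offcut_center in the frame of jig between -0.062 and 0.062 m and angle between the y axis of oak_block and the y axis of jig, either way round below 0.05 rad and angle between offcut_center's own z axis and vertical below 0.06 rad), for 0.1 s.
At the end, for the whole second after the job is handed in: Chips off the bed; offcut flat on it, at most 5.5 mm from the fence, parallel within 0.05 rad, ends at most 7 mm past the jig; held sanding block presses it with over 5 N, fence takes over 3 N, bed over 5 N; block does not touch the jig, fingers and arm do not touch the offcut (all of step 1 and all of step 2 and contact force between oak_block and fence above 3 N and contact force between oak_block and bed above 5 N and contact force between oak_block and sanding_block above 5 N and contact force between sanding_block and jig below 0.5 N and contact force between each of the arm, the fingers and oak_block below 0.5 N); the arm keeps its last pose, push and grip.
It fails at once if a bystander was moved more than 25 mm (distance of any of tape_roll_black, solder_spool, spanner from where it was at the start of the episode above 0.025 m).
It fails at once if the fingers pushed a chip that lay on the bed ((contact force between the fingers and chip_0 above 0.5 N and z of chip_0_center in the frame of jig above 0.04 m) or (contact force between the fingers and chip_1 above 0.5 N and z of chip_1_center in the frame of jig above 0.04 m) or (contact force between the fingers and chip_2 above 0.5 N and z of chip_2_center in the frame of jig above 0.04 m)).
It fails at once if the fingers or arm pushed the offcut (contact force between any of the fingers, the arm and oak_block above 3 N).
It also fails if it takes over 56 s, if anything falls off the work surface, if the arm or the gripper's body presses on something with over 40 N, if the wrist force passes 120 N, or if a joint passes its speed limit or range.

### The arm

A 6-joint arm with a two-finger parallel gripper is mounted at the origin on a cart in front of the work surface, level with it; the furniture and walls round the work are solid. World frame = base frame: x ahead of the robot, y to its left, z up, the work surface at z = 0. Lengths are in mm, angles in rad, forces in N, time in s.
With the tool pointing down it reaches from about 200 to 875 mm from the base axis. Payload 3.4 kg.
Tool frame: the origin (TCP) lies at the very end of the fingers, on their centre line; the grasp point (between the pads) lies 19 mm behind it (manip.hold_point_z is the distance from the TCP to the grasp point, in mm); z points along the fingers, y is the line along which they close (so a half turn about z gives the same grasp; the last joint's range is limited). The gripper opens to 94 mm and grips with 3 to 60 N. Pads are 16 mm wide; open, the fingers measure 119 mm over their backs; the gripper's body (75 mm by 177 mm) begins 78 mm behind the grasp point.
Start: joints at [1.094, 0.276, 1.505, -0, 1.361, -0.121], TCP at [200.315, 539.017, 205.493] pointing down, gripper open.
Joint ranges: [-2.89, 2.89], [-0.75, 2.08], [0.22, 2.7], [-1.18, 4.32], [0.11, 2.71], [-2.7, 2.7]. Speed limits (rad/s): [2.57, 2.57, 3.14, 3.14, 3.14, 3.14].

### API

Orientations are given as a 3x3 rotation matrix whose columns are the frame's x, y, z axes.
In Python, from bench import sensors, vision, manip gives the robot as it stands.
- The arm moves only by the tool apply_moves, never from a script. Its argument "targets" is a list of rows, each a list of 7 numbers: the shift along the tool's x, y, z each as a share of 300 mm, from -1 to 1, then the turn, a rotation vector about the tool's x, y, z each as a share of 45 degrees, from -1 to 1, then the closure, from 0 (fully open) to 1 (shut). A call has 1 to 12 rows; each row is the pose to reach, as a shift and turn from the pose commanded when the call began, along the tool's axes at that moment; what a row does not reach only later rows make up. A row lasts 1/8 s, in which the tool goes at most 62.5 mm and 10.7 degrees, less where a joint would pass 70% of its speed; a pose out of reach is approached as far as the arm can. A call with a number of a shift or a turn outside -1 to 1 is refused whole. A call with a gripper value outside its range is refused whole. The fingers move at their own pace and stop on an object; "grip_force" is the grip in N (left out, the last holds). Time passes only in rows, so rows that repeat a pose let the fingers close. It gives the time, the measured TCP pose, the force, the opening and the grip force at its end, in the units of the state.
- sensors.observe(): the state, without advancing time (a new reading comes with each control period).
- vision.grab_frame(name): name is "side" or "top" or "wrist"; returns a dict with "img" (420x560x3 uint8, red, green, blue), "camera_matrix" (3x3 intrinsics, pixels), "dist" ([k1, k2, p1, p2, k3] as OpenCV has them; the pictures are not rectified), "R" (3x3) and "t" (3): a world point X has camera coordinates R X + t; the wrist camera has in their place "T_tool_cam" (4x4, takes a point from camera to tool coordinates, whose origin is the TCP and whose axes are the flange's). Camera axes: x right, y down, z forward; pixel columns grow to the right and rows downward; lengths in mm; the calibration is good to about 2 mm. A picture is of the moment at which its call begins: read the wrist's pose just before it. There is no depth.
- manip.sign_off(): hands the job in; it is judged then, once.
The state is a dict: "clock": time; "joint_pos": joint angles; "joint_velocities": joint speeds; "tau": joint torques, N m; "eef_pos": TCP position; "tool_rot": TCP orientation; "ft_force": force on the tool from outside, world axes, zero at the start; "wrist_torque": the same for the moment, N m; "width": opening from 0.0 (shut) to 1.0 (fully open); "grip_force": force on a finger pad.
Only numpy, scipy, OpenCV 4.12 (cv2) and the standard library are available. Lean on these libraries where they do the work, as an engineer would, in place of code of your own. Each camera call takes 0.05 s, during which the arm holds its last target. There are 200 camera calls.

## Working session

There is one attempt and no reset: what is moved stays moved. The work goes in short steps, Python scripts to look and compute and a tool call to move; the robot and the scene stay as the last step left them, time stands still between calls to the robot, and variables do not carry over. Pictures are saved under pics/ and viewed, at most 10 in all, crops included, and the job is handed in when it is done.

Besides the shell and the picture viewer there is one more tool, called after "Call:" by a JSON object that holds its "method" and its "body". apply_moves: Moves the arm, as the interface text tells. Shift numbers are shares of 300 mm and turn numbers shares of 45 degrees, none past 1 either way. Its arguments: {"type":"object","properties":{"targets":{"type":"array"},"grip_force":{"type":"number"}},"required":["targets"]}

```bash
mkdir -p pics; ls
python3 - <<'E'
from bench import sensors, vision, manip
import cv2, numpy as np
s=sensors.observe(); print({k:np.round(v,3).tolist() for k,v in s.items()})
for n in ("side","top"):
    f=vision.grab_frame(n); cv2.imwrite(f"pics/{n}0.png",f["img"][:,:,::-1]); 
    print(n,f["camera_matrix"],f["dist"],f["R"],f["t"])
f=vision.grab_frame("wrist");print(f["T_tool_cam"])
E
```

```text
pics
{'clock': 0.0, 'joint_pos': [1.094, 0.277, 1.506, -0.0, 1.361, -0.121], 'joint_velocities': [0.001, 0.002, -0.002, 0.0, 0.001, 0.0], 'tau': [0.0, -40.457, -23.723, 0.07, 0.034, -0.0], 'eef_pos': [200.045, 538.497, 204.625], 'tool_rot': [[-0.937, 0.348, -0.001], [0.348, 0.937, -0.002], [0.0, -0.002, -1.0]], 'ft_force': [0.233, 0.07, -0.088], 'wrist_torque': [0.014, 0.043, 0.041], 'grip_force': 0.0, 'width': 1.001}
side [[475.04123427   0.         280.97739964]
 [  0.         475.04123427 212.62494333]
 [  0.           0.           1.        ]] [-0.02831244  0.          0.          0.          0.        ] [[ 0.4140665  -0.91018978 -0.01017339]
 [-0.59805187 -0.26360806 -0.75686508]
 [ 0.68620908  0.3194767  -0.65349196]] [-230.00952874  383.68278557  840.81476687]
top [[413.22277092   0.         281.50411287]
 [  0.         413.22277092 209.62842532]
 [  0.           0.           1.        ]] [0.00242497 0.         0.         0.         0.        ] [[-0.00398478 -0.99996319 -0.00759865]
 [-0.99843331  0.00440256 -0.05578123]
 [ 0.05581263  0.00736447 -0.9984141 ]] [ -13.11631484  571.0749377  1267.52520153]
[[ 5.99174828e-06 -9.61780317e-01 -2.73822244e-01  8.08084427e+01]
 [ 9.99999963e-01  8.06376865e-05 -2.61352001e-04  8.16008901e-01]
 [ 2.73443603e-04 -2.73822233e-01  9.61780282e-01 -1.78345980e+02]
 [ 0.00000000e+00  0.00000000e+00  0.00000000e+00  1.00000000e+00]]
```

View pics/top0.png

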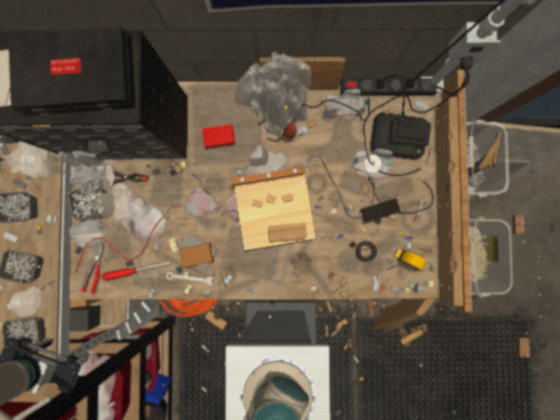

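View pics/side0.png

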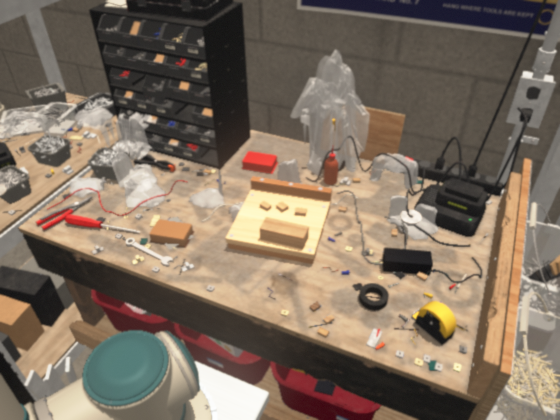

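The top view shows these candidates:
- **Sanding block:** brown block at (196,254). The red block at (218,136) is the look-alike.
- **Offcut:** oak piece at (287,232). The black piece at (380,210) is the look-alike.
- **Chips:** (257,203), (271,199) and (287,198), with the fence at about (268,176).
- **Bystanders:** spanner (189,278), tape (366,251), and possibly the spool at (411,259).

By the description I choose the brown block at (196,254). Next I'll check it in a close crop and get coarse positions.

```bash
cat > h.py <<'E'
from bench import sensors, vision, manip
import cv2, numpy as np
def cam(name):
    s=sensors.observe(); f=vision.grab_frame(name)
    if name=="wrist":
        T=np.array(f["T_tool_cam"]); Rt=np.array(s["tool_rot"]); 
        Rwc=Rt@T[:3,:3]; C=Rt@T[:3,3]+np.array(s["eef_pos"])
    else:
        Rwc=np.array(f["R"]).T; C=-Rwc@np.array(f["t"])
    f["Rwc"],f["C"]=Rwc,C
    return f
def ray(f,px,z):
    p=cv2.undistortPoints(np.array(px,float).reshape(-1,1,2),np.array(f["camera_matrix"]),np.array(f["dist"])).reshape(-1,2)
    d=np.c_[p,np.ones(len(p))]@f["Rwc"].T
    return f["C"]+d*((z-f["C"][2])/d[:,2])[:,None]
def rect(pts):  # world xy -> centre, sizes, angle of long side
    (c,s,a)=cv2.minAreaRect(np.array(pts[:,:2],np.float32))
    if s[0]<s[1]: s=s[::-1]; a+=90
    return np.round(c,1),np.round(s,1),round((a+90)%180-90,1)
E
python3 - <<'E'
from h import *
f=cam("top"); 
print("coarse sand",ray(f,[(196,254)],29),"jig bed corners",ray(f,[(237,188),(304,180),(314,240),(245,249)],40))
print("oak",ray(f,[(287,231)],78),"chips",ray(f,[(257,203),(271,199),(287,198)],52))
print("tape",ray(f,[(366,251)],19),"yellow",ray(f,[(411,259)],30),"spanner",ray(f,[(168,277),(212,281)],5))
cv2.imwrite("pics/crop.png",cv2.resize(f["img"][160:300,150:440,::-1],None,fx=2.7,fy=2.7,interpolation=3))
E
```

```text
coarse sand [[435.44144151 246.59268953  29.        ]] jig bed corners [[ 636.52652179  120.1758603    40.        ]
 [ 660.11855132  -84.85421782   40.        ]
 [ 476.97029165 -113.88753998   40.        ]
 [ 450.54822533   95.51216666   40.        ]]
oak [[504.40257417 -31.91370509  78.        ]] chips [[589.3876279   58.20308859  52.        ]
 [601.31871177  15.84972272  52.        ]
 [604.12778357 -32.53283887  52.        ]]
tape [[ 442.24053472 -274.9383402    19.        ]] yellow [[ 418.00437574 -409.11546619   30.        ]] spanner [[363.35155589 338.37072197   5.        ]
 [350.56342735 201.32433161   5.        ]]
```

View pics/crop.png

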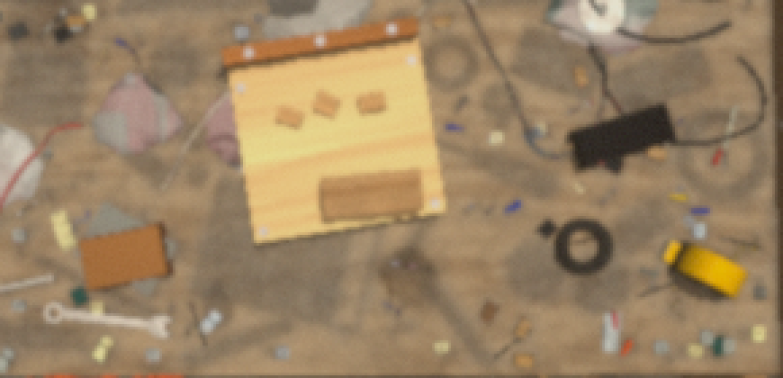

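The crop confirms the brown block at crop (126,256) and the red look-alike is far away. The spanner is at (105,318), the tape at (583,246), the oak at (370,195) and the chips near (290–370,103). I'll move above the block for a wrist view.

```bash
cat >> h.py <<'E'
from scipy.spatial.transform import Rotation as Ro
def Rdown(yaw,tilt=0): # tool y along yaw; tilt deg: z turned forward (towards +tool y)
    a=np.radians(yaw); y=np.array([np.cos(a),np.sin(a),0]); z=np.array([0,0,-1.]); x=np.cross(y,z)
    R=np.c_[x,y,z]; return R@Ro.from_rotvec([-np.radians(tilt),0,0]).as_matrix()
def go(p,R):
    s=sensors.observe(); R0=np.array(s["tool_rot"])
    d=R0.T@(np.array(p)-s["eef_pos"])/300
    r=Ro.from_matrix(R0.T@R).as_rotvec()/np.radians(45)
    print("row",np.round(d,4),np.round(r,4))
E
python3 -c "
from h import *
print(vision.grab_frame('wrist')['camera_matrix'][0])
go([435,250,215],Rdown(10))"
```

```text
[352.17941024   0.         282.15554982]
row [-1.069  -0.6298 -0.0327] [-1.0000e-03  4.0000e-04  1.3248e+00]
```

Call:
{"method": "apply_moves", "body": {"targets": [[-0.2, -0.12, -0.03, 0, 0, 0.2, 0], [-0.4, -0.24, -0.03, 0, 0, 0.4, 0], [-0.6, -0.36, -0.03, 0, 0, 0.6, 0], [-0.8, -0.48, -0.03, 0, 0, 0.8, 0], [-1, -0.6, -0.03, 0, 0, 1, 0], [-1, -0.6, -0.03, 0, 0, 1, 0]]}}

```text
clock: 1.0
eef_pos: [420.3, 263.5, 214.5]
tool_rot: [[-0.414, 0.91, 0.001], [0.91, 0.414, -0.0], [-0.0, 0.0, -1.0]]
ft_force: [-0.5, 1.1, -0.3]
width: 0.999
grip_force: 0.0
```

Call:
{"method": "apply_moves", "body": {"targets": [[-0.05, 0.03, 0, 0, 0, 0.16, 0], [-0.05, 0.03, 0, 0, 0, 0.32, 0], [-0.05, 0.03, 0, 0, 0, 0.32, 0]]}}

```text
clock: 1.38
eef_pos: [433.3, 255.6, 214.3]
tool_rot: [[-0.178, 0.984, -0.0], [0.984, 0.178, 0.0], [0.0, -0.0, -1.0]]
ft_force: [-0.4, 0.4, 1.3]
width: 0.998
grip_force: 0.0
```

Run:
```python
from h import *
f=cam("wrist"); s=sensors.observe(); print(s["clock"],s["eef_pos"],s["tool_rot"])
cv2.imwrite("pics/w1.png",f["img"][:,:,::-1])
```

```text
1.425 [433.14128436 255.7676975  214.37709668] [[-1.79269029e-01  9.83800056e-01 -2.53538987e-04]
 [ 9.83800089e-01  1.79269024e-01 -4.37784468e-05]
 [ 2.38244838e-06 -2.57279798e-04 -9.99999967e-01]]
```

View pics/w1.png

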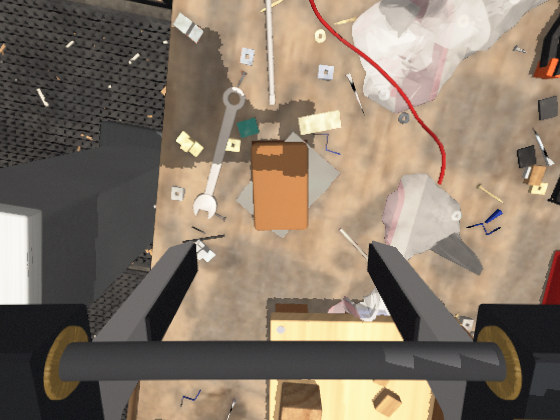

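The wrist view shows the brown block spanning (252,143)–(308,231), with a shadow over its upper part. The spanner is at (220,150) and the jig's left end is near (350,320).

Run:
```python
from h import *
f=cam("wrist"); im=f["img"]; hsv=cv2.cvtColor(im,cv2.COLOR_RGB2HSV)
print(hsv[210,280],hsv[160,280],hsv[144,280],hsv[250,280],hsv[105,210])
m=((hsv[...,0]<16)&(hsv[...,1]>150)).astype(np.uint8); m[:,:230]=0; m[:,330:]=0; m[:120]=0;m[250:]=0
m=cv2.morphologyEx(m,cv2.MORPH_OPEN,np.ones((3,3)))
c=max(cv2.findContours(m,0,1)[0],key=cv2.contourArea)
print(cv2.minAreaRect(c),cv2.contourArea(c))
print(cv2.approxPolyDP(c,4,True).reshape(-1,2).tolist())
P=ray(f,c,29); print(rect(P))
for z in(0,29):print(ray(f,cv2.boxPoints(cv2.minAreaRect(c)),z).round(1).tolist())
```

```text
[ 14 149 212] [ 14 146 124] [ 14 149 106] [ 15  70 186] [13 74 93]Traceback (most recent call last):
  File "<stdin>", line 6, in <module>
ValueError: max() iterable argument is empty
```

Run:
```python
from h import *
f=cam("wrist"); im=f["img"]; hsv=cv2.cvtColor(im,cv2.COLOR_RGB2HSV)
m=((hsv[...,0]<18)&(hsv[...,1]>115)).astype(np.uint8); m[:,:235]=0; m[:,330:]=0; m[:120]=0;m[250:]=0
m=cv2.morphologyEx(m,cv2.MORPH_OPEN,np.ones((3,3)))
c=max(cv2.findContours(m,0,1)[0],key=cv2.contourArea)
print(cv2.minAreaRect(c),cv2.contourArea(c))
print(cv2.approxPolyDP(c,4,True).reshape(-1,2).tolist())
P=ray(f,c,29); print(rect(P))
for z in(0,29):print(ray(f,cv2.boxPoints(cv2.minAreaRect(c)),z).round(1).tolist())
print(hsv[136:156,280].tolist())
```

```text
((279.0, 185.5), (89.0, 56.0), 90.0) 4718.5
[[253, 141], [256, 229], [305, 229], [305, 144]]
(array([430.2, 254.3]), array([96.5, 57.7]), -78.5)
[[391.0, 292.9, 0.0], [451.6, 303.9, 0.0], [472.2, 202.2, 0.0], [407.1, 190.3, 0.0]]
[[393.0, 296.0, 29.0], [449.1, 306.3, 29.0], [468.2, 212.0, 29.0], [407.9, 201.0, 29.0]]
[[16, 72, 121], [15, 66, 119], [15, 69, 114], [15, 73, 109], [14, 82, 84], [9, 152, 62], [12, 154, 73], [14, 143, 91], [13, 144, 106], [13, 147, 135], [14, 147, 192], [14, 151, 208], [13, 149, 211], [13, 148, 213], [14, 149, 212], [13, 148, 215], [14, 151, 213], [13, 149, 199], [14, 149, 125], [13, 147, 128]]
```

Run:
```python
from h import *
f=cam("wrist"); print(ray(f,[(233,97),(219,155),(208,205),(243,97)],5).round(0).tolist())
go([430.5,253.5,3.5],Rdown(10.8))
```

```text
[[366.0, 335.0, 5.0], [359.0, 272.0, 5.0], [354.0, 213.0, 5.0], [376.0, 337.0, 5.0]]
row [-0.0071 -0.0097  0.7033] [ 0.     -0.0001 -0.0107]
```

Call:
{"method": "apply_moves", "body": {"targets": [[-0.007, -0.01, 0.18, 0, 0, -0.01, 0.15], [-0.007, -0.01, 0.36, 0, 0, -0.01, 0.15], [-0.007, -0.01, 0.52, 0, 0, -0.01, 0.15], [-0.007, -0.01, 0.62, 0, 0, -0.01, 0.15], [-0.007, -0.01, 0.68, 0, 0, -0.01, 0.15], [-0.007, -0.01, 0.7, 0, 0, -0.01, 0.15], [-0.007, -0.01, 0.702, 0, 0, -0.01, 0.15]], "grip_force": 40}}

```text
clock: 2.45
eef_pos: [430.8, 253.6, 4.0]
tool_rot: [[-0.186, 0.983, 0.0], [0.983, 0.186, 0.0], [0.0, 0.0, -1.0]]
ft_force: [-0.3, -0.3, 0.2]
width: 0.85
grip_force: 0.0
```

Call:
{"method": "apply_moves", "body": {"targets": [[0, 0, 0, 0, 0, 0, 0.6], [0, 0, 0, 0, 0, 0, 0.6], [0, 0, 0, 0, 0, 0, 0.6], [0, 0, 0, 0, 0, 0, 0.6]], "grip_force": 40}}

```text
clock: 2.95
eef_pos: [431.2, 253.6, 4.6]
tool_rot: [[-0.185, 0.983, 0.001], [0.983, 0.185, 0.001], [0.0, 0.001, -1.0]]
ft_force: [0.0, 0.2, 5.8]
width: 0.65
grip_force: 40.0
```

```bash
python3 -c "
from h import *
go([570,-72,225],Rdown(7.4))"
```

```text
row [-1.1518  0.2548 -0.7346] [ 0.0019 -0.0006  0.0726]
```

Call:
{"method": "apply_moves", "body": {"targets": [[0, 0, -0.15, 0, 0, 0, 0.6], [0, 0, -0.34, 0, 0, 0, 0.6], [-0.06, 0, -0.52, 0, 0, 0, 0.6], [-0.2, 0.05, -0.65, 0, 0, 0.03, 0.6], [-0.37, 0.1, -0.73, 0, 0, 0.07, 0.6], [-0.55, 0.15, -0.73, 0, 0, 0.07, 0.6], [-0.72, 0.2, -0.73, 0, 0, 0.07, 0.6], [-0.88, 0.25, -0.73, 0, 0, 0.07, 0.6], [-1, 0.25, -0.73, 0, 0, 0.07, 0.6]]}}

```text
clock: 4.08
eef_pos: [560.8, -29.8, 222.1]
tool_rot: [[-0.13, 0.992, -0.0], [0.992, 0.13, -0.0], [-0.0, -0.0, -1.0]]
ft_force: [0.4, 0.9, 0.1]
width: 0.655
grip_force: 40.0
```

Call:
{"method": "apply_moves", "body": {"targets": [[-0.08, 0, 0, 0, 0, 0, 0.6], [-0.14, 0, 0, 0, 0, 0, 0.6], [-0.14, 0, 0, 0, 0, 0, 0.6], [-0.14, 0, 0, 0, 0, 0, 0.6]]}}

```text
clock: 4.58
eef_pos: [565.1, -68.4, 222.8]
tool_rot: [[-0.131, 0.991, -0.0], [0.991, 0.131, 0.001], [0.001, -0.0, -1.0]]
ft_force: [0.3, 0.8, -1.4]
width: 0.654
grip_force: 40.0
```

Run:
```python
from h import *
f=cam("wrist"); s=sensors.observe(); print(s["clock"],s["eef_pos"],s["grip_force"],s["width"])
cv2.imwrite("pics/w2.png",f["img"][:,:,::-1])
```

```text
4.625 [565.1313226  -68.22498527 222.90077216] 39.95091140270233 0.6519542600762495
```

View pics/w2.png

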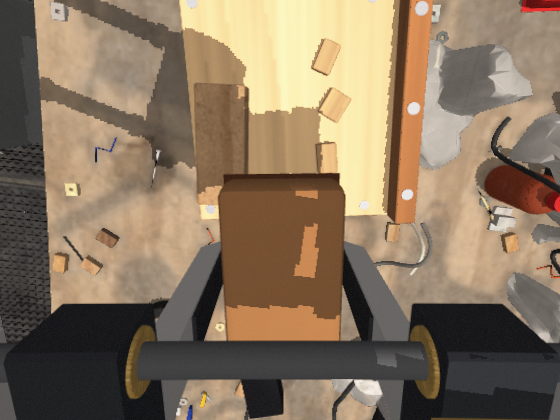

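The view shows the bed spanning columns 187–393, with the fence at columns 395–430. The chips are at (326,56), (335,105) and (327,157), the oak is at columns 195–247 and rows 84–205, and the held block is at (282,240). Next I'll measure these.

Run:
```python
from h import *
f=cam("wrist"); im=f["img"]; hsv=cv2.cvtColor(im,cv2.COLOR_RGB2HSV).astype(int)
print("row100",[(c,hsv[100,c].tolist()) for c in range(380,412,3)])
print("row20",[(c,hsv[20,c].tolist()) for c in range(180,200,2)])
print("col375",[(r,hsv[r,375].tolist()) for r in range(206,224,2)])
print("oak",hsv[130,220],hsv[86:96:2,220].tolist(),"bedshadow",hsv[75,220], "r130",[(c,hsv[130,c].tolist()) for c in list(range(188,202,2))+list(range(240,252,2))])
print("chip",hsv[56,326],hsv[105,335],hsv[155,325])
```

```text
row100 [(380, [23, 83, 251]), (383, [22, 86, 251]), (386, [22, 85, 250]), (389, [17, 108, 166]), (392, [17, 109, 162]), (395, [13, 148, 79]), (398, [13, 153, 80]), (401, [13, 149, 84]), (404, [12, 155, 189]), (407, [13, 157, 216]), (410, [12, 154, 213])]
row20 [(180, [17, 73, 157]), (182, [22, 85, 248]), (184, [24, 77, 251]), (186, [24, 75, 251]), (188, [25, 74, 251]), (190, [24, 76, 251]), (192, [23, 79, 251]), (194, [23, 81, 251]), (196, [22, 83, 251]), (198, [22, 86, 250])]
col375 [(206, [23, 83, 252]), (208, [22, 83, 252]), (210, [23, 82, 252]), (212, [23, 81, 251]), (214, [20, 96, 244]), (216, [15, 84, 195]), (218, [15, 82, 189]), (220, [15, 79, 177]), (222, [16, 79, 175])]
oak [ 14 114 132] [[14, 119, 129], [15, 121, 129], [15, 119, 133], [15, 123, 129], [14, 119, 131]] bedshadow [ 17 105 173] r130 [(188, [15, 70, 117]), (190, [15, 71, 119]), (192, [17, 101, 151]), (194, [17, 109, 164]), (196, [14, 111, 129]), (198, [16, 112, 130]), (200, [15, 108, 134]), (240, [15, 111, 135]), (242, [14, 114, 141]), (244, [14, 109, 117]), (246, [15, 115, 89]), (248, [16, 113, 129]), (250, [17, 107, 178])]
chip [ 17 110 241] [ 16 114 233] [ 18 112 242]
```

Run:
```python
from h import *
f=cam("wrist"); im=f["img"]; hsv=cv2.cvtColor(im,cv2.COLOR_RGB2HSV).astype(int)
S=hsv[...,1];H=hsv[...,0];V=hsv[...,2]
def line(P):
    vx,vy,x,y=cv2.fitLine(np.float32(P[:,:2]),cv2.DIST_HUBER,0,.01,.01).ravel()
    if vy<0:vx,vy=-vx,-vy
    return np.array([x,y]),np.array([vx,vy])
rows=range(10,200,5)
b=[(370+np.argmax(S[r,370:]>130)-.5,r) for r in rows]
t=[(370+np.argmax((S[r,370:]>130)&(V[r,370:]>150))-.5,r) for r in rows]
fr=[(170+np.argmax((V[r,170:230]>235)&(S[r,170:230]<95))-.5,r) for r in range(2,22,3)]
en=[(c,190+np.argmax(S[190:,c]*0+V[190:,c]<215)-.5) for c in range(350,384,3) if c not in range(355,373)]
for n,px,z in(("base",b,40),("top",t,70),("front",fr,40),("end",en,40)):
    p,v=line(ray(f,px,z)); print(n,p.round(1),"yaw",np.degrees(np.arctan2(-v[0],v[1])).round(2) if n!="end" else np.degrees(np.arctan2(v[1],v[0])).round(2))
m=((H<=19)&(S>100)&(V>215)).astype(np.uint8); m[:,:300]=0;m[:,360:]=0;m[172:]=0
m=cv2.morphologyEx(m,cv2.MORPH_OPEN,np.ones((3,3)))
for c in cv2.findContours(m,0,1)[0]:
    if cv2.contourArea(c)>80: print("chip",rect(ray(f,c,52)))
m=((H<=16)&(S>98)&(V<150)).astype(np.uint8); m[:60]=0;m[172:]=0;m[:,:185]=0;m[:,255:]=0
m=cv2.morphologyEx(m,cv2.MORPH_OPEN,np.ones((5,5)))
c=max(cv2.findContours(m,0,1)[0],key=cv2.contourArea); P=ray(f,c,78)
print("oak mask",cv2.boundingRect(c)); print(cv2.approxPolyDP(c,3,True).reshape(-1,2).tolist()); print(ray(f,cv2.approxPolyDP(c,3,True),78).round(1).tolist())
```

```text
base [661.2  30.6] yaw 9.12
top [664.8   3.1] yaw 9.09
front [451.2  81.5] yaw 10.23
end [658.9 -87.1] yaw 11.33
chip (array([606.6, -30.7]), array([27.1, 15.9]), -80.6)
chip (array([605.1,  18.9]), array([25.3, 17.8]), 67.8)
chip (array([588.9,  60.3]), array([26.8, 16.3]), 74.6)
oak mask (194, 83, 55, 89)
[[195, 83], [196, 170], [247, 171], [248, 109], [242, 108], [247, 106], [247, 97], [236, 98], [237, 84]]
[[476.9, 20.7, 78.0], [482.5, -55.1, 78.0], [529.3, -49.7, 78.0], [524.5, 5.4, 78.0], [519.1, 5.5, 78.0], [523.3, 7.8, 78.0], [522.6, 15.3, 78.0], [513.1, 13.2, 78.0], [512.9, 24.8, 78.0]]
```

Jig centre is about (572.6, 10.5) with yaw 9.1°. In jig coordinates:
- **Chips:** (26,-46), (33,3) and (24,47), which fits the strip given in the task.
- **Offcut:** (-75,-31), turned about -4.5° relative to the jig.

I'll sweep the block from right to left at jig x ≈ 30.

```bash
cat >> h.py <<'E'
Y=9.1; J0=np.array([572.6,10.5,0]); JR=Ro.from_euler('z',Y,degrees=True).as_matrix()
def jig(p): return J0+JR@np.array(p,float)
def tojig(p): return JR.T@(np.array(p)-J0)
E
python3 -c "
from h import *
go(jig([30,-125,80]),Rdown(Y)); go(jig([30,-125,47]),Rdown(Y))"
```

```text
row [-0.1571  0.1699  0.4766] [ 0.0002 -0.0005 -0.0336]
row [-0.1572  0.1699  0.5866] [ 0.0002 -0.0005 -0.0336]
```

Call:
{"method": "apply_moves", "body": {"targets": [[-0.08, 0.09, 0.1, 0, 0, -0.034, 0.6], [-0.157, 0.17, 0.2, 0, 0, -0.034, 0.6], [-0.157, 0.17, 0.36, 0, 0, -0.034, 0.6], [-0.157, 0.17, 0.48, 0, 0, -0.034, 0.6], [-0.157, 0.17, 0.55, 0, 0, -0.034, 0.6], [-0.157, 0.17, 0.575, 0, 0, -0.034, 0.6], [-0.157, 0.17, 0.584, 0, 0, -0.034, 0.6], [-0.157, 0.17, 0.584, 0, 0, -0.034, 0.6]]}}

```text
clock: 5.72
eef_pos: [622.9, -109.3, 48.7]
tool_rot: [[-0.157, 0.988, 0.002], [0.988, 0.157, -0.0], [-0.001, 0.002, -1.0]]
ft_force: [-0.4, 0.3, -1.5]
width: 0.654
grip_force: 40.0
```

```bash
python3 -c "
from h import *
s=sensors.observe(); print(s['clock'],s['eef_pos'],tojig(s['eef_pos']),s['ft_force'])
go(jig([30,90,46.5]),Rdown(Y))"
```

```text
5.725 [ 622.86494618 -109.30707523   48.65315047] [  30.68384639 -126.24896697   48.65315047] [-0.37517965  0.27578257 -1.49081366]
row [ 0.7208 -0.0028  0.0067] [ 0.0022  0.0009 -0.0009]
```

Call:
{"method": "apply_moves", "body": {"targets": [[0.03, -0.003, 0.005, 0, 0, 0, 0.6], [0.09, -0.003, 0.006, 0, 0, 0, 0.6], [0.15, -0.003, 0.006, 0, 0, 0, 0.6], [0.21, -0.003, 0.006, 0, 0, 0, 0.6], [0.27, -0.003, 0.006, 0, 0, 0, 0.6], [0.34, -0.003, 0.006, 0, 0, 0, 0.6], [0.41, -0.003, 0.006, 0, 0, 0, 0.6], [0.48, -0.003, 0.006, 0, 0, 0, 0.6], [0.55, -0.003, 0.006, 0, 0, 0, 0.6], [0.61, -0.003, 0.006, 0, 0, 0, 0.6], [0.67, -0.003, 0.006, 0, 0, 0, 0.6], [0.73, -0.003, 0.006, 0, 0, 0, 0.6]]}}

```text
clock: 7.22
eef_pos: [586.6, 108.0, 45.8]
tool_rot: [[-0.157, 0.988, -0.0], [0.988, 0.157, 0.0], [0.0, -0.0, -1.0]]
ft_force: [-0.0, -0.2, -1.1]
width: 0.654
grip_force: 40.0
```

Call:
{"method": "apply_moves", "body": {"targets": [[0.03, 0, 0, 0, 0, 0, 0.6], [0.03, 0, 0, 0, 0, 0, 0.6]]}}

```text
clock: 7.48
eef_pos: [585.3, 116.3, 45.8]
tool_rot: [[-0.158, 0.987, 0.0], [0.987, 0.158, -0.0], [-0.0, 0.0, -1.0]]
ft_force: [-0.4, -0.1, -0.3]
width: 0.649
grip_force: 40.0
```

```bash
python3 -c "
from h import *
s=sensors.observe(); print(s['clock'],tojig(s['eef_pos']),s['ft_force'],s['width'])
f=cam('side'); a=f['img'][140:290,180:380,::-1]; g=cam('wrist')
cv2.imwrite('pics/sw.png',np.hstack([cv2.resize(a,(480,360),interpolation=3),cv2.resize(g['img'][:,:,::-1],(320,240))[[*range(240)]+[0]*120]]))"
```

```text
7.475 [ 29.27572522 102.44449337  45.84638664] [-0.35223841 -0.13559483 -0.26518528] 0.6490220872437471
```

View pics/sw.png

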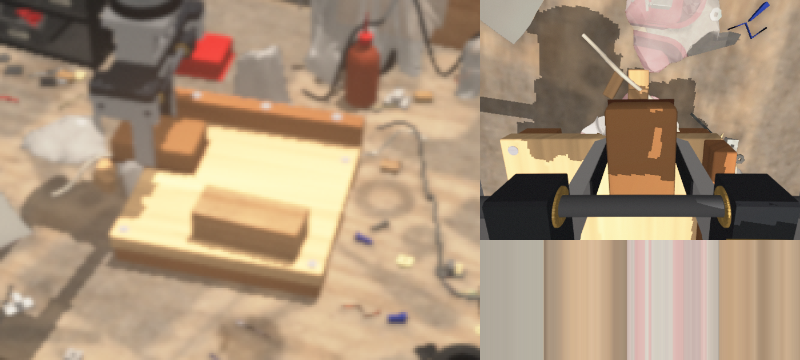

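The bed looks clear: the side view shows only the oak at (250,220), and chips are visible past the left end at thumbnail (638,80). I'll lift, back off in front of the oak and tilt 45°.

```bash
python3 -c "
from h import *
go(jig([-130,-31,170]),Rdown(Y,45))"
```

```text
row [-0.4425 -0.5306 -0.4137] [-9.999e-01  9.000e-04 -1.000e-03]
```

Call:
{"method": "apply_moves", "body": {"targets": [[0, 0, -0.15, 0, 0, 0, 0.6], [0, 0, -0.33, 0, 0, 0, 0.6], [-0.09, -0.1, -0.41, -0.2, 0, 0, 0.6], [-0.18, -0.21, -0.41, -0.4, 0, 0, 0.6], [-0.27, -0.32, -0.41, -0.6, 0, 0, 0.6], [-0.36, -0.43, -0.41, -0.8, 0, 0, 0.6], [-0.44, -0.53, -0.41, -1, 0, 0, 0.6], [-0.44, -0.53, -0.41, -1, 0, 0, 0.6], [-0.44, -0.53, -0.41, -1, 0, 0, 0.6], [-0.44, -0.53, -0.41, -1, 0, 0, 0.6]]}}

```text
clock: 8.82
eef_pos: [447.8, -41.0, 168.3]
tool_rot: [[-0.153, 0.698, 0.699], [0.988, 0.108, 0.108], [-0.001, 0.708, -0.707]]
ft_force: [-0.0, 0.3, -0.7]
width: 0.653
grip_force: 40.0
```

Run:
```python
from h import *
s=sensors.observe(); print(s['clock'],tojig(s['eef_pos']),s['ft_force'],s['width'],np.round(s['joint_pos'],2))
f=cam("top"); g=cam("side")
# chip-like colour on the bed? + chips on the bench left of the jig
hsv=cv2.cvtColor(f["img"],cv2.COLOR_RGB2HSV)
print("bed",ray(f,[(237,188)],40))
cv2.imwrite('pics/t2.png',np.hstack([cv2.resize(f['img'][150:270,190:330,::-1],(420,360),interpolation=3),cv2.resize(g['img'][150:280,190:330,::-1],(380,360),interpolation=3)]))
go(jig([-128,-31,87]),Rdown(Y,45))
```

```text
8.825 [-131.31972157  -31.07226673  168.33697498] [-0.02700371  0.31407531 -0.72269918] 0.6528787620163371 [-0.81 -0.17  2.43  1.11  0.71 -1.78]
bed [[636.52652179 120.1758603   40.        ]]
row [-0.0004 -0.1842  0.1991] [-0.0009  0.0043 -0.0052]
```

View pics/t2.png

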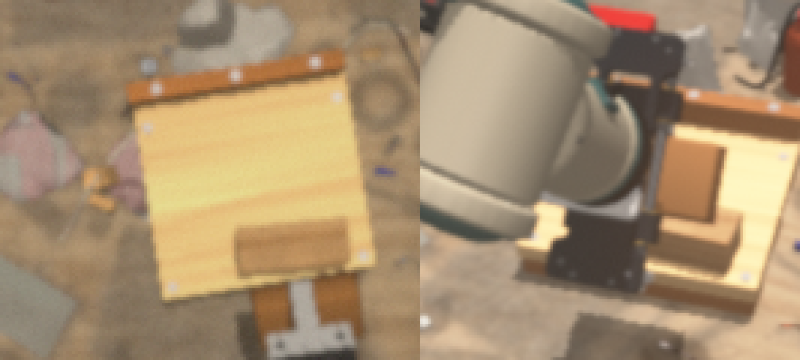

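The bed is clear in both views: the chips lie on the bench left of the jig at about (100,190) and the oak is still in place at (292,245). I'll lower to the pre-push pose.

Call:
{"method": "apply_moves", "body": {"targets": [[0, -0.06, 0.065, 0, 0, 0, 0.6], [0, -0.12, 0.13, 0, 0, 0, 0.6], [0, -0.165, 0.18, 0, 0.004, -0.005, 0.6], [0, -0.184, 0.199, 0, 0.004, -0.005, 0.6], [0, -0.184, 0.199, 0, 0.004, -0.005, 0.6], [0, -0.184, 0.199, 0, 0.004, -0.005, 0.6]]}}

```text
clock: 9.68
eef_pos: [452.8, -39.4, 88.1]
tool_rot: [[-0.163, 0.697, 0.698], [0.987, 0.116, 0.114], [-0.001, 0.707, -0.707]]
ft_force: [0.6, -0.2, -0.4]
width: 0.652
grip_force: 40.0
```

Run:
```python
from h import *
s=sensors.observe(); print(s['clock'],tojig(s['eef_pos']),s['ft_force'],np.round(s['joint_pos'],2))
go(jig([-100,-31,87]),Rdown(Y,45))
```

```text
9.675 [-126.18920306  -30.27582551   88.06453731] [ 0.61782368 -0.21777086 -0.38033878] [-0.79  0.07  2.59  1.63  0.62 -2.43]
row [-0.0028  0.0592  0.0643] [ 0.0007 -0.0031  0.0056]
```

Call:
{"method": "apply_moves", "body": {"targets": [[0, 0.015, 0.016, 0, 0, 0, 0.6], [0, 0.03, 0.032, 0, 0, 0, 0.6], [0, 0.045, 0.047, 0, 0, 0, 0.6], [0, 0.06, 0.062, 0, 0, 0, 0.6], [0, 0.075, 0.077, 0, 0, 0, 0.6], [0, 0.09, 0.092, 0, 0, 0, 0.6], [0, 0.105, 0.107, 0, 0, 0, 0.6]]}}

```text
clock: 10.55
eef_pos: [496.9, -31.6, 87.1]
tool_rot: [[-0.162, 0.698, 0.698], [0.987, 0.115, 0.114], [-0.0, 0.707, -0.707]]
ft_force: [-1.5, -0.5, 1.4]
width: 0.652
grip_force: 40.0
```

Run:
```python
from h import *
s=sensors.observe(); print(s['clock'],tojig(s['eef_pos']),JR.T@s['ft_force'],np.round(s['joint_pos'],2))
go(jig([-80,-31,87]),Rdown(Y,45))
f=cam("top"); g=cam("side")
cv2.imwrite('pics/t3.png',np.hstack([cv2.resize(f['img'][150:270,190:330,::-1],(420,360),interpolation=3),cv2.resize(g['img'][150:280,190:330,::-1],(380,360),interpolation=3)]))
```

```text
10.55 [-81.4204819  -29.61582533  87.11874436] [-1.5953916  -0.24154343  1.42605159] [-0.62  0.12  2.52  1.77  0.54 -2.41]
row [-0.0046  0.0031  0.0036] [-0.0001 -0.0034  0.0041]
```

View pics/t3.png

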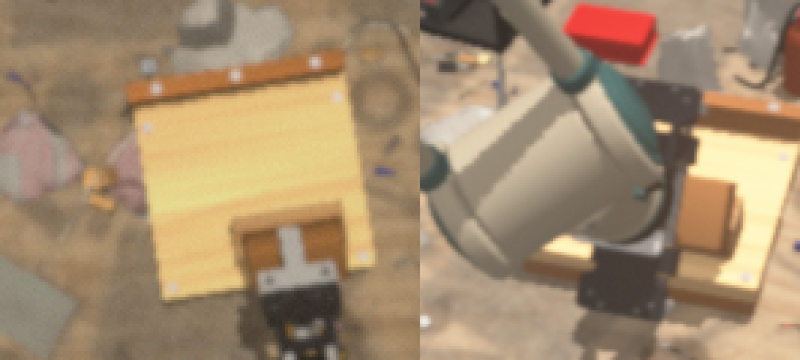

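The block is bearing on the oak's top front edge at about 2 N and the oak is sliding along, parallel to the fence, at roughly (285,220) in the top crop. I'll keep pushing.

Call:
{"method": "apply_moves", "body": {"targets": [[-0.001, 0.02, 0.02, 0, 0, 0, 0.6], [-0.002, 0.042, 0.042, 0, 0, 0, 0.6], [-0.003, 0.064, 0.064, 0, 0, 0, 0.6], [-0.004, 0.086, 0.086, 0, 0, 0, 0.6], [-0.004, 0.108, 0.108, 0, 0, 0, 0.6], [-0.004, 0.13, 0.13, 0, 0, 0, 0.6], [-0.004, 0.152, 0.152, 0, 0, 0, 0.6], [-0.004, 0.174, 0.174, 0, 0, 0, 0.6], [-0.004, 0.196, 0.196, 0, 0, 0, 0.6], [-0.004, 0.218, 0.218, 0, 0, 0, 0.6], [-0.004, 0.24, 0.24, 0, 0, 0, 0.6], [-0.004, 0.26, 0.26, 0, 0, 0, 0.6]]}}

```text
clock: 12.15
eef_pos: [606.3, -15.0, 87.2]
tool_rot: [[-0.162, 0.698, 0.698], [0.987, 0.115, 0.114], [-0.0, 0.707, -0.707]]
ft_force: [-1.8, -0.0, -0.3]
width: 0.645
grip_force: 40.0
```

Run:
```python
from h import *
s=sensors.observe(); print(s['clock'],tojig(s['eef_pos']),JR.T@s['ft_force'],np.round(s['joint_pos'],2),s['wrist_torque'])
```

```text
12.15 [ 29.22542981 -30.5195673   87.16305413] [-1.7461986   0.26222445 -0.30588691] [-0.38  0.24  2.32  1.88  0.39 -2.31] [-0.15278735  0.56175167 -0.03274605]
```

Call:
{"method": "apply_moves", "body": {"targets": [[0, 0.008, 0.008, 0, 0, 0, 0.6], [0, 0.016, 0.016, 0, 0, 0, 0.6], [0, 0.024, 0.024, 0, 0, 0, 0.6], [0, 0.032, 0.032, 0, 0, 0, 0.6]]}}

```text
clock: 12.65
eef_pos: [619.2, -12.9, 87.4]
tool_rot: [[-0.162, 0.697, 0.698], [0.987, 0.115, 0.114], [-0.0, 0.707, -0.707]]
ft_force: [-3.7, 0.6, 3.3]
width: 0.654
grip_force: 40.0
```

Call:
{"method": "apply_moves", "body": {"targets": [[0, 0.004, 0.004, 0, 0, 0, 0.6], [0, 0.007, 0.007, 0, 0, 0, 0.6]]}}

```text
clock: 12.9
eef_pos: [622.1, -12.5, 87.4]
tool_rot: [[-0.162, 0.697, 0.698], [0.987, 0.115, 0.114], [-0.0, 0.707, -0.707]]
ft_force: [-5.3, -0.8, 5.8]
width: 0.652
grip_force: 40.0
```

Call:
{"method": "apply_moves", "body": {"targets": [[0, 0.002, 0.003, 0, 0, 0, 0.6], [0, 0.003, 0.005, 0, 0, 0, 0.6], [0, 0.003, 0.005, 0, 0, 0, 0.6]]}}

```text
clock: 13.28
eef_pos: [624.0, -12.1, 87.4]
tool_rot: [[-0.162, 0.697, 0.699], [0.987, 0.115, 0.114], [-0.0, 0.708, -0.706]]
ft_force: [-5.4, -0.9, 6.1]
width: 0.652
grip_force: 40.0
```

Run:
```python
from h import *
s=sensors.observe(); print(s['clock'],tojig(s['eef_pos']),JR.T@s['ft_force'],s['width'])
```

```text
13.275 [ 47.15172961 -30.47115679  87.35373628] [-5.47447167 -0.01075238  6.0660144 ] 0.6523241695782833
```

Call:
{"method": "apply_moves", "body": {"targets": [[0, 0.003, 0.003, 0, 0, 0, 0.6], [0, 0.006, 0.006, 0, 0, 0, 0.6], [0, 0.006, 0.006, 0, 0, 0, 0.6]]}}

```text
clock: 13.65
eef_pos: [625.5, -11.7, 87.3]
tool_rot: [[-0.162, 0.697, 0.698], [0.987, 0.115, 0.114], [-0.001, 0.707, -0.707]]
ft_force: [-11.7, -2.1, 11.6]
width: 0.652
grip_force: 40.0
```

Call:
{"method": "apply_moves", "body": {"targets": [[0, 0.003, 0.003, 0, 0, 0, 0.6], [0, 0.006, 0.006, 0, 0, 0, 0.6], [0, 0.006, 0.006, 0, 0, 0, 0.6]]}}

```text
clock: 14.02
eef_pos: [625.7, -11.7, 87.1]
tool_rot: [[-0.16, 0.699, 0.697], [0.987, 0.114, 0.112], [-0.002, 0.706, -0.708]]
ft_force: [-27.5, -4.7, 24.6]
width: 0.65
grip_force: 40.0
```

Call:
{"method": "apply_moves", "body": {"targets": [[0, -0.002, -0.003, 0, 0, 0, 0.6], [0, -0.002, -0.003, 0, 0, 0, 0.6], [0, -0.002, -0.003, 0, 0, 0, 0.6]]}}

```text
clock: 14.4
eef_pos: [625.6, -11.7, 87.2]
tool_rot: [[-0.161, 0.698, 0.697], [0.987, 0.114, 0.113], [-0.001, 0.706, -0.708]]
ft_force: [-19.1, -3.6, 17.1]
width: 0.651
grip_force: 40.0
```

Run:
```python
from h import *
s=sensors.observe(); print(s['clock'],tojig(s['eef_pos']),JR.T@s['ft_force'],s['width'])
f=cam("top"); g=cam("side"); s=sensors.observe(); print(s['clock'],JR.T@s['ft_force'])
cv2.imwrite('pics/t4.png',np.hstack([cv2.resize(f['img'][150:270,190:330,::-1],(420,360),interpolation=3),cv2.resize(g['img'][160:260,230:340,::-1],(380,360),interpolation=3)]))
```

```text
14.4 [ 48.8265802  -30.32605099  87.1975326 ] [-19.46526948  -0.50559392  17.09328629] 0.6507494636192478
14.5 [-19.38141809  -1.10718515  18.26221091]
```

View pics/t4.png

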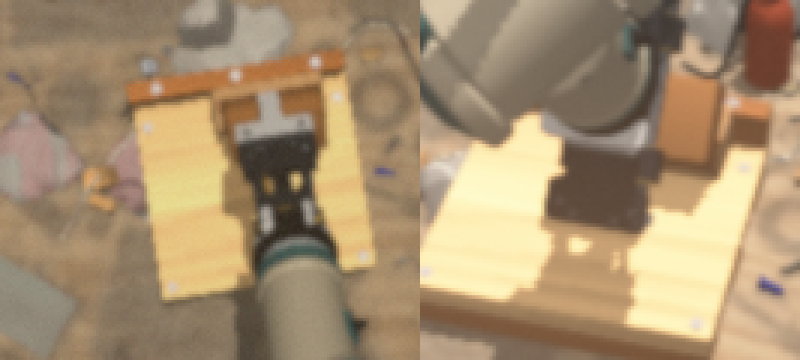

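The top view shows the oak lying along the fence with both ends inside the jig. The bed is clear and the force is steady at about 19 N forward and 18 N down, so I'm handing in.

```bash
python3 -c "
from bench import manip
print(manip.sign_off())"
```

```text
the job is handed in; nothing more can be done
None
```

I handed the job in with the chips wiped off the bed and the offcut against the fence, the gripped sanding block still pressing it at about 19 N forward and 18 N down; the hand-in returned no verdict.

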